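Reverse the reactor sample row into the analysis carrier

ROBOT

A 6-joint arm with a two-finger parallel gripper is mounted at the origin on the work surface. World frame = base frame: x ahead of the robot, y to its left, z up, the work surface at z = 0. Lengths are in mm, angles in rad, forces in N, time in s.
With the tool pointing down it reaches from about 425 to 1125 mm from the base axis. Payload 14.9 kg.
Tool frame: the origin (TCP) lies on the centre line of the jaws, within the pads' length; the fingertips stand env.finger_overhang ahead of it and the grasp point (between the pads) lies 5 mm behind it (env.finger_overhang is the distance from the TCP to the fingertips, in mm); z points along the fingers, y is the direction in which the jaws open and shut (so a half turn about z gives the same grasp; the last joint's range is limited). The gripper opens to 91 mm and grips with 3 to 60 N. Pads are 32 mm wide; open, the fingers measure 118 mm over their backs; the gripper's body (76 mm by 178 mm) begins 60 mm behind the grasp point.
Start: joints at [-1.179, 0.379, 1.734, -0, 1.028, -0.033], TCP at [288.494, -637.8, 227.932] pointing down, gripper open.
Joint ranges: [-2.77, 2.77], [-0.74, 2.19], [0, 2.66], [-1.06, 4.2], [0.31, 2.87], [-3.08, 3.08]. Speed limits (rad/s): [1.89, 1.89, 2.39, 3.14, 3.14, 3.14].

INTERFACE

Orientations are given as [roll, pitch, yaw] about the fixed x, y, z axes, in that order (R = Rz(yaw) Ry(pitch) Rx(roll)).
In Python, from rig import env gives the robot as it stands. Calls block until the motion is done:
- env.move_ptp(position, orientation): joint-space move of the TCP to a pose.
- env.move_l(position, max_speed=150, attitude=None, force_limit=None): straight line of the TCP; attitude=None keeps the orientation; max_speed is the mean speed in mm/s. With force_limit (N) it stops when the force on the tool has changed by that much, and returns True; else False.
- env.goto_joints(angles): joint-space move.
- env.grip(opening, strength=None): opening from 0.0 (shut) to 1.0 (fully open); strength is the grip in N (None keeps the last); returns when the fingers have stopped.
- env.dwell(seconds).
- env.ik(position, orientation): joint angles nearest the present ones, or None.
- env.sense(): the state.
- env.snapshot(name): name is "scene" or "top" or "wrist"; returns a dict with "img" (480x640x3 uint8, red, green, blue), "intrinsics" (3x3 intrinsics, pixels), "world_to_cam" (4x4, takes a point from world to camera coordinates); the wrist camera has in their place "tool_from_camera" (4x4, takes a point from camera to tool coordinates, whose origin is the TCP and whose axes are the flange's). Camera axes: x right, y down, z forward; pixel columns grow to the right and rows downward; lengths in mm; the calibration is good to about 2 mm. The wrist camera is an equidistant fisheye: a pixel r from the principal point sees the ray r / f radians off the axis. A picture is of the moment at which its call begins: read the wrist's pose just before it. There is no depth.
A pose or a line that the arm cannot do raises env.MotionError and nothing moves.
- env.close_job(): hands the job in, once; it reports no verdict.
Trained networks look in a picture, given as the dict that the camera call returned (one of the last four; its "shot" number tells which), for a name from the list of things; names that differ only in an ending like _2 or _b are one class to them, and where a whole thing is asked for, a point or a joint stands for the part that bears it (a point fixed in the world has none). Each returns a list of dicts, best first, with "p" (0 to 1); they miss things now and then, are a little off and sometimes report something else, mostly with a low value. They report only what shows in the picture. A call takes as long as a camera call. They do not tell look-alikes from the thing itself.
- env.spot_in(name, picture): "xy" ([column, row] in pixels, amid what is visible of it).
- env.outline_of(name, picture): "pixels" (480x640 bool, what is visible of it) and "xy" ([column, row] in pixels, amid what is visible of it).
- env.place_of(name, picture): "xy" ([column, row] in pixels: a listed point, or the origin of a listed thing).
The state is a dict: "t": time; "qpos": joint angles; "joint_vel": joint speeds; "tau": joint torques, N m; "position": TCP position; "tcp_rot": TCP orientation; "wrist_force": force on the tool from outside, world axes, zero at the start; "ft_torque": the same for the moment, N m; "grip_width": opening from 0.0 (shut) to 1.0 (fully open).
Only numpy, scipy, OpenCV 4.12 (cv2) and the standard library are available. Lean on these libraries where they do the work, as an engineer would, in place of code of your own. Each camera call takes 0.05 s, during which the arm holds its last target.

TASK

Move the four sample containers from the steel sampling tray into the aluminium analysis carrier, one per compartment, in reverse order: the container nearest the tray's black knob goes into the compartment farthest from the carrier's black knob, and so on, until the one farthest from the tray's knob stands right beside the carrier's knob. Keep them upright, set each one down without dropping it, and leave all four standing on the compartment floors.

Things in the scene. Friction and masses are not known exactly. Their poses are not given: they have to be found in the camera images.
- tall_bottle: Tall slim round amber bottle, 38 mm diameter up to 60 mm, shoulder to 67 mm, white screw cap 33 mm diameter from 67 to 88 mm (top). 0.11 kg. Origin: centre of its underside, z up.
- squat_jar: Low wide white round jar, body 46 mm diameter up to 42 mm, lid 50 mm diameter from 42 to 62 mm (top). 0.13 kg. Origin: centre of its underside, z up.
- square_bottle: White square bottle, body 42 x 42 mm up to 58 mm, sides along its x and y axes, round white cap 32 mm diameter from 58 to 80 mm (top). 0.13 kg. Origin: centre of its underside, z up.
- cone_flask: Amber conical flask, foot 54 mm diameter up to 6 mm, tapering to a neck 26 mm diameter at 50 to 62 mm, white cap 31 mm diameter from 62 to 86 mm (top). 0.13 kg. Origin: centre of its underside, z up.
- nest_tall: Fixed grey nest block on the sampling tray, 72 x 72 x 12 mm, with a round 44 mm recess 6 mm deep in which the tall bottle stands at the start. Which nest is where in the row varies. Origin: centre of its underside, 4 mm above the table; recess floor 6 mm above the origin; axes parallel to the tray's.
- nest_jar: Fixed grey nest block on the sampling tray, 72 x 72 x 12 mm, with a round 52 mm recess 6 mm deep in which the squat jar stands at the start. Which nest is where in the row varies. Origin: centre of its underside, 4 mm above the table; recess floor 6 mm above the origin; axes parallel to the tray's.
- nest_square: Fixed grey nest block on the sampling tray, 72 x 72 x 12 mm, with a square 48 mm recess 6 mm deep in which the square bottle stands at the start. Which nest is where in the row varies. Origin: centre of its underside, 4 mm above the table; recess floor 6 mm above the origin; axes parallel to the tray's.
- nest_flask: Fixed grey nest block on the sampling tray, 72 x 72 x 12 mm, with a round 60 mm recess 6 mm deep in which the conical flask stands at the start. Which nest is where in the row varies. Origin: centre of its underside, 4 mm above the table; recess floor 6 mm above the origin; axes parallel to the tray's.
- carrier: Fixed aluminium carrier, base 80 x 380 x 6 mm. Four open compartments centred at y = +114, +38, -38, -114 mm (x = 0), each 72 x 72 mm inside, walls 4 mm; floor 6 mm, wall tops 22 mm above the table. Any container fits any. Black round knob (26 mm diameter, top 48 mm above the table) at y = +172 mm; flat plug at the other end. Origin: centre of underside; z up, x roughly away from the robot.
- tray: Fixed flat steel sampling tray, 80 x 380 x 4 mm, carrying the nests in a row centred at y = +114, +38, -38, -114 mm. Black round knob (26 mm diameter, top 46 mm above the table) at y = +172 mm. Origin: centre of underside, on the table; z up, x roughly away from the robot. Either the tray or the carrier is the one nearer the robot.
Not all that is in view belongs to the job. What is shaped like the cone_flask but blue or yellow is not meant.

How it is judged (in metres and radians):
At the end, for the whole second after the job is handed in: Each container stands upright (within 0.1 rad), at rest, on the floor (within 4 mm) of its own compartment, within 20 mm of its centre along each carrier axis; their order from the carrier's knob is the reverse of their nests' order from the tray's knob (x of tall_bottle in the frame of carrier between -0.02 and 0.02 m and z of tall_bottle in the frame of carrier between 0 and 0.01 m and angle between each of tall_bottle, squat_jar, square_bottle, cone_flask's own z axis and vertical below 0.1 rad and linear speed of each of tall_bottle, squat_jar, square_bottle, cone_flask below 0.02 m/s and angular speed of each of tall_bottle, squat_jar, square_bottle, cone_flask below 0.2 rad/s and ((y of nest_tall in the frame of tray between 0.094 and 0.134 m and y of tall_bottle in the frame of carrier between -0.134 and -0.094 m) or (y of nest_tall in the frame of tray between 0.018 and 0.058 m and y of tall_bottle in the frame of carrier between -0.058 and -0.018 m) or (y of nest_tall in the frame of tray between -0.058 and -0.018 m and y of tall_bottle in the frame of carrier between 0.018 and 0.058 m) or (y of nest_tall in the frame of tray between -0.134 and -0.094 m and y of tall_bottle in the frame of carrier between 0.094 and 0.134 m)) and x of squat_jar in the frame of carrier between -0.02 and 0.02 m and z of squat_jar in the frame of carrier between 0 and 0.01 m and ((y of nest_jar in the frame of tray between 0.094 and 0.134 m and y of squat_jar in the frame of carrier between -0.134 and -0.094 m) or (y of nest_jar in the frame of tray between 0.018 and 0.058 m and y of squat_jar in the frame of carrier between -0.058 and -0.018 m) or (y of nest_jar in the frame of tray between -0.058 and -0.018 m and y of squat_jar in the frame of carrier between 0.018 and 0.058 m) or (y of nest_jar in the frame of tray between -0.134 and -0.094 m and y of squat_jar in the frame of carrier between 0.094 and 0.134 m)) and x of square_bottle in the frame of carrier between -0.02 and 0.02 m and z of square_bottle in the frame of carrier between 0 and 0.01 m and ((y of nest_square in the frame of tray between 0.094 and 0.134 m and y of square_bottle in the frame of carrier between -0.134 and -0.094 m) or (y of nest_square in the frame of tray between 0.018 and 0.058 m and y of square_bottle in the frame of carrier between -0.058 and -0.018 m) or (y of nest_square in the frame of tray between -0.058 and -0.018 m and y of square_bottle in the frame of carrier between 0.018 and 0.058 m) or (y of nest_square in the frame of tray between -0.134 and -0.094 m and y of square_bottle in the frame of carrier between 0.094 and 0.134 m)) and x of cone_flask in the frame of carrier between -0.02 and 0.02 m and z of cone_flask in the frame of carrier between 0 and 0.01 m and ((y of nest_flask in the frame of tray between 0.094 and 0.134 m and y of cone_flask in the frame of carrier between -0.134 and -0.094 m) or (y of nest_flask in the frame of tray between 0.018 and 0.058 m and y of cone_flask in the frame of carrier between -0.058 and -0.018 m) or (y of nest_flask in the frame of tray between -0.058 and -0.018 m and y of cone_flask in the frame of carrier between 0.018 and 0.058 m) or (y of nest_flask in the frame of tray between -0.134 and -0.094 m and y of cone_flask in the frame of carrier between 0.094 and 0.134 m))); the robot touches nothing.
It fails at once if a sample container is tipped over (angle between any of tall_bottle, squat_jar, square_bottle, cone_flask's own z axis and vertical above 1 rad).
It fails at once if a sample container is dropped: in the air, touched by nothing, its underside over 40 mm above the table ((height (world z) of tall_bottle above 0.04 m and contact force between tall_bottle and anything else below 0.001 N) or (height (world z) of squat_jar above 0.04 m and contact force between squat_jar and anything else below 0.001 N) or (height (world z) of square_bottle above 0.04 m and contact force between square_bottle and anything else below 0.001 N) or (height (world z) of cone_flask above 0.04 m and contact force between cone_flask and anything else below 0.001 N)).
It also fails if it takes over 104 s, if anything falls off the work surface, if the arm or the gripper's body presses on something with over 40 N, if the wrist force passes 120 N, or if a joint passes its speed limit or range.

## Working session

There is one attempt and no reset: what is moved stays moved. The work goes in short steps, each a Python script; the robot and the scene stay as the last script left them, time stands still between calls to the robot, and variables do not carry over. Pictures are saved under pics/ and viewed, and the job is handed in when it is done.

```bash
ls; mkdir -p pics
python3 - <<'E'
from rig import env
import cv2, numpy as np
print(env.finger_overhang, env.sense())
for n in ["scene","top","wrist"]:
    s=env.snapshot(n); cv2.imwrite(f"pics/{n}0.png",s["img"][:,:,::-1])
    print(n,s["intrinsics"].tolist(),s.get("world_to_cam",s.get("tool_from_camera")).tolist() )
    for o in ["tall_bottle","squat_jar","square_bottle","cone_flask","nest_tall","nest_jar","nest_square","nest_flask","carrier","tray"]:
        print(o,[(np.round(d["xy"],1).tolist(),round(d["p"],2)) for d in env.place_of(o,s)][:4])
E
```

```text
pics
14.0 {'t': 0.0, 'qpos': array([-1.17928097e+00,  3.79385452e-01,  1.73475537e+00, -3.78460037e-06,
        1.02853206e+00, -3.33219480e-02]), 'joint_vel': array([ 0.0008879 ,  0.00104127, -0.00137388,  0.00101505,  0.00022702,
        0.00060498]), 'tau': array([-8.58909007e-04, -7.63729906e+01, -4.34363794e+01,  6.50896900e-02,
        4.25350852e-02, -5.34515834e-05]), 'position': array([ 288.35826642, -637.43771092,  227.31700218]), 'tcp_rot': array([-3.14051292e+00, -3.27508635e-05,  4.24839238e-01]), 'wrist_force': array([-0.30517932,  0.55776393, -0.48672281]), 'ft_torque': array([-0.00934913,  0.01555539,  0.01017686]), 'grip_width': 0.9983246172434574}
scene [[597.2336435489707, 0.0, 312.93025782077945], [0.0, 597.2336435489707, 233.14944017372807], [0.0, 0.0, 1.0]] [[-0.7988709166564651, 0.6015024862628222, -0.0001324390518454436, 383.72475723814796], [0.310188011789308, 0.41178000814813953, -0.8568667470684774, -152.09099998943086], [-0.5153529430037781, -0.6845670046892135, -0.5155379328703013, 1290.0868280713066], [0.0, 0.0, 0.0, 1.0]]
tall_bottle [([301.4, 327.7], 0
[... 1118 characters left out ...]
_jar [([271.7, 202.0], 0.78)]
nest_square [([352.8, 209.4], 0.87)]
nest_flask [([314.7, 207.7], 0.96)]
carrier [([311.8, 299.4], 0.86)]
tray [([294.2, 205.2], 0.91)]
wrist [[371.64829954431775, 0.0, 324.8208485580011], [0.0, 371.64829954431775, 240.72236288395956], [0.0, 0.0, 1.0]] [[-0.00018523689528944856, -0.9635769070529687, -0.2674313180641454, 75.80865554360258], [0.9999992493191203, 0.000145427709169019, -0.0012166396246777217, -1.0434254107776209], [0.001211217770491102, -0.2674313426751152, 0.9635761567756318, -156.35275109822038], [0.0, 0.0, 0.0, 1.0]]
tall_bottle []
squat_jar []
square_bottle []
cone_flask []
nest_tall []
nest_jar []
nest_square []
nest_flask []
carrier []
tray []
```

View pics/scene0.png

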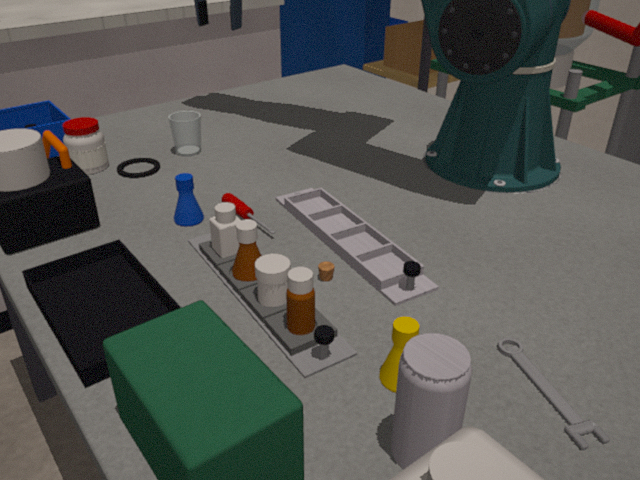

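View pics/top0.png

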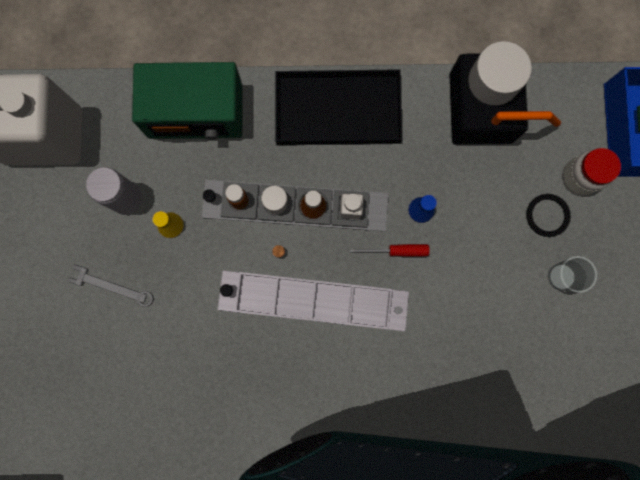

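The tray is the farther unit. From its knob the row is tall, jar, flask, square, and both knobs are at +y (image left). Next I'll fit the poses.

```bash
cat > h.py <<'E'
import numpy as np, cv2
from rig import env
def back(s,px,z):
    K=s["intrinsics"];T=s["world_to_cam"];R=T[:3,:3];t=T[:3,3]
    d=R.T@np.linalg.inv(K)@np.array([px[0],px[1],1.]);c=-R.T@t
    return c+d*(z-c[2])/d[2]
E
python3 - <<'E'
from h import *
s=env.snapshot("top"); c=env.snapshot("scene")
for sn,s_ in (("top",s),("scene",c)):
    for o,z in [("nest_tall",4),("nest_jar",4),("nest_square",4),("nest_flask",4),("tall_bottle",10),("squat_jar",10),("cone_flask",10),("square_bottle",10),("carrier",0),("tray",0)]:
        print(sn,o,[(np.round(back(s_,d["xy"],z)[:2],1).tolist(),round(d["p"],2)) for d in env.place_of(o,s_)][:3])
for n in ["carrier","tray"]:
    o=env.outline_of(n,s)
    if o:
        m=o[0]["pixels"].astype(np.uint8); print(n,o[0]["p"],m.sum(), cv2.minAreaRect(cv2.findNonZero(m)))
a=s["img"][160:350,180:430,::-1]
cv2.imwrite("pics/topzoom.png",cv2.resize(a,None,fx=3.2,fy=3.2,interpolation=cv2.INTER_CUBIC)[:600])
print("knobs",back(s,(209,196),44),back(s,(227,290),46),back(s,(398,310),6))
E
```

```text
top nest_tall [([659.9, 206.3], 0.96)]
top nest_jar [([651.5, 126.8], 0.97)]
top nest_square [([630.4, -22.7], 0.62)]
top nest_flask [([642.8, 49.7], 0.88)]
top tall_bottle [([651.0, 202.0], 0.81)]
top squat_jar [([652.9, 205.5], 0.75), ([654.8, 124.6], 0.67), ([647.9, 206.7], 0.25)]
top cone_flask [([631.1, -175.8], 0.78), ([608.9, 344.1], 0.76), ([635.9, 50.9], 0.69)]
top square_bottle [([638.6, -29.7], 0.66)]
top carrier [([448.0, 57.6], 0.88)]
top tray [([632.5, -20.1], 0.51)]
scene nest_tall [([656.2, 207.4], 0.55)]
scene nest_jar [([649.7, 128.1], 0.83)]
scene nest_square [([632.2, -24.3], 0.78)]
scene nest_flask []
scene tall_bottle [([655.6, 205.1], 0.76)]
scene squat_jar [([649.1, 127.4], 0.7)]
scene cone_flask [([615.4, 353.9], 0.94), ([642.9, 50.3], 0.91), ([645.6, -146.5], 0.79)]
scene square_bottle [([633.0, -14.7], 0.9)]
scene carrier [([450.9, 59.3], 0.76)]
scene tray []
carrier 0.58 7545 ((313.4901123046875, 300.19891357421875), (188.53567504882812, 40.4572868347168), 6.418786525726318)
tray 0.6 1817 ((294.828857421875, 205.4784698486328), (184.83905029296875, 39.386878967285156), 4.159642219543457)
knobs [657.29286104 260.71477739  44.        ] [468.90426383 222.94575487  46.        ] [ 427.33871441 -116.82236297    6.        ]
```

View pics/topzoom.png

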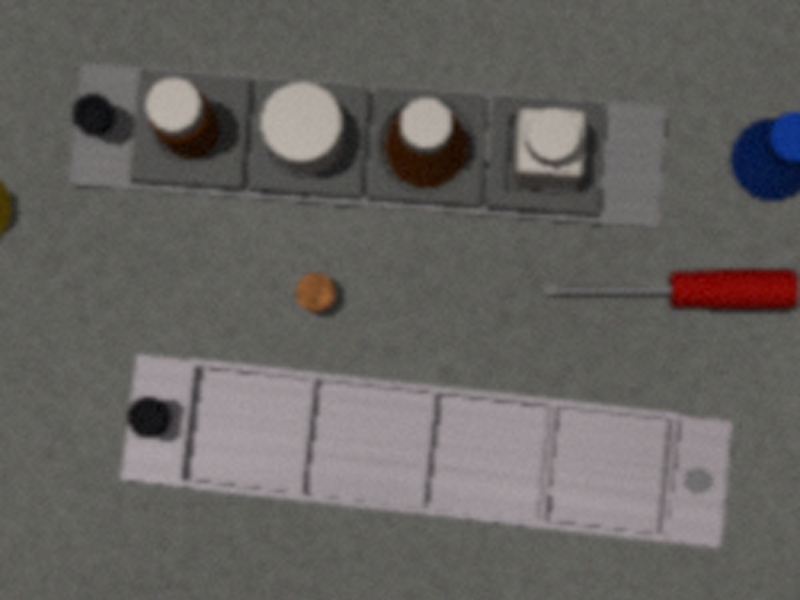

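The top view shows the carrier base corners at zoom pixels (135,353), (731,420), (720,547) and (122,480). The tray corners are at (80,64), (667,105), (660,224) and (70,187). I'll fit rectangles to these and check reach.

```bash
cat >> h.py <<'E'
def rigid(obj,w):
    obj=np.array(obj,float);w=np.array(w,float)
    oc=obj.mean(0);wc=w.mean(0);a=obj-oc;b=w-wc
    th=np.arctan2((a[:,0]*b[:,1]-a[:,1]*b[:,0]).sum(),(a*b).sum())
    R=np.array([[np.cos(th),-np.sin(th)],[np.sin(th),np.cos(th)]])
    t=wc-R@oc
    return t,th,np.linalg.norm(obj@R.T+t-w,axis=1)
def fr(t,th,p): 
    return np.array(t)+np.array([[np.cos(th),-np.sin(th)],[np.sin(th),np.cos(th)]])@np.array(p,float)
E
python3 - <<'E'
from h import *
s=env.snapshot("top")
C=[(40,190),(40,-190),(-40,-190),(-40,190)]
res={}
for n,px,z in [("carrier",[(135,353),(731,420),(720,547),(122,480)],6),("tray",[(80,64),(667,105),(660,224),(70,187)],4)]:
    w=[back(s,((u+.5)/3.2+180-.5,(v+.5)/3.2+160-.5),z)[:2] for u,v in px]
    t,th,r=rigid(C,w); res[n]=(t,th); print(n,t,th,r)
nw=[(658,206.8),(650.6,127.4),(642.8,50),(631.3,-23.5)]
print(rigid([(0,114),(0,38),(0,-38),(0,-114)],nw))
t,th=res["carrier"]
print([fr(t,th,(0,y)) for y in (114,38,-38,-114)], fr(t,th,(0,172)),fr(*res["tray"],(0,172)))
for t,th in res.values():
  for y in (114,38,-38,-114):
    for z in (50,150,200):
      for sg in (1,-1):
        p=fr(t,th,(0,y)); q=env.ik([p[0],p[1],z],[np.pi,0,th+sg*np.pi/2]); print(y,z,sg,None if q is None else np.round(q,2))
E
```

```text
carrier [448.53385118  54.79085957] -0.11914295899848772 [0.93796873 0.45177864 0.0984675  1.2288048 ]
tray [644.71513295  90.09043732] -0.07716992101720659 [0.80024222 1.24418589 1.12798335 0.4342334 ]
(array([645.675,  90.175]), np.float64(-0.11391314317888399), array([3.42289008, 0.80396689, 2.81934969, 1.47616623]))
[array([462.08403775, 167.98269869]), array([453.05058004,  92.52147261]), array([444.01712232,  17.06024653]), array([434.98366461, -58.40097955])] [468.97799233 225.57152912] [657.97518918 261.57854451]
114 50 1 [ 0.3   0.36  2.2  -0.    0.58  0.42]
114 50 -1 [ 0.3   0.36  2.2  -0.    0.58 -2.72]
114 150 1 [ 0.3   0.17  2.19 -0.    0.79  0.42]
114 150 -1 [ 0.3   0.17  2.19 -0.    0.79 -2.72]
114 200 1 [ 0.3   0.09  2.16 -0.    0.89  0.42]
114 200 -1 [ 0.3   0.09  2.16  0.    0.89 -2.72]
38 50 1 [ 0.15  0.33  2.26 -0.    0.56  0.27]
38 50 -1 [ 0.15  0.33  2.26 -0.    0.56 -2.87]
38 150 1 [ 0.15  0.12  2.24 -0.    0.78  0.27]
38 150 -1 [ 0.15  0.12  2.24 -0.    0.78 -2.87]
38 200 1 [ 0.15  0.04  2.22 -0.    0.89  0.27]
38 200 -1 [ 0.15  0.04  2.22 -0.    0.89 -2.87]
-
[... 939 characters left out ...]
  1.86 -0.    0.72 -2.9 ]
38 150 1 [ 0.16  0.41  1.85 -0.    0.88  0.24]
38 150 -1 [ 0.16  0.41  1.85 -0.    0.88 -2.9 ]
38 200 1 [ 0.16  0.35  1.83 -0.    0.96  0.24]
38 200 -1 [ 0.16  0.35  1.83 -0.    0.96 -2.9 ]
-38 50 1 [ 0.04  0.54  1.9  -0.    0.71  0.12]
-38 50 -1 [ 0.04  0.54  1.9  -0.    0.71 -3.02]
-38 150 1 [ 0.04  0.39  1.88 -0.    0.87  0.12]
-38 150 -1 [ 0.04  0.39  1.88 -0.    0.87 -3.02]
-38 200 1 [ 0.04  0.33  1.87 -0.    0.95  0.12]
-38 200 -1 [ 0.04  0.33  1.87 -0.    0.95 -3.02]
-114 50 1 [-0.07  0.53  1.91 -0.    0.7   0.  ]
-114 50 -1 None
-114 150 1 [-0.07  0.38  1.9  -0.    0.86  0.  ]
-114 150 -1 None
-114 200 1 [-0.07  0.31  1.88 -0.    0.95  0.  ]
-114 200 -1 None
```

Both fits have residuals of about 1 mm and agree with the knob positions. Reach is fine with yaw = th + π/2. I'll take one wrist view above the tray and one above the carrier to confirm, reprojecting the expected points.

```bash
cat >> h.py <<'E'
from scipy.spatial.transform import Rotation as Ro
CAR=(np.array([448.5,54.8]),-0.119); TRAY=(np.array([644.7,90.1]),-0.0772)
def wproj(s,st,P):
    R=Ro.from_euler("xyz",st["tcp_rot"]).as_matrix()
    T=np.asarray(s["tool_from_camera"]);K=np.asarray(s["intrinsics"])
    pt=R.T@(np.array(P,float)-st["position"]); pc=T[:3,:3].T@(pt-T[:3,3])
    th=np.arctan2(np.hypot(pc[0],pc[1]),pc[2]);ph=np.arctan2(pc[1],pc[0])
    return K[0,0]*th*np.cos(ph)+K[0,2],K[1,1]*th*np.sin(ph)+K[1,2]
def look(name,extra=()):
    st=env.sense();s=env.snapshot("wrist");im=s["img"][:,:,::-1].copy()
    pts=[]
    for fr_,ze in ((CAR,6),(TRAY,4)):
        for p in [(40,190),(40,-190),(-40,-190),(-40,190)]: pts.append((*fr(*fr_,p),ze))
        pts.append((*fr(*fr_,(0,172)),47))
        zz=22 if ze==6 else 16
        for y in (114,38,-38,-114):
            for sx in (-36,36):
                for sy in (-36,36): pts.append((*fr(*fr_,(sx,y+sy)),zz))
    for P in list(pts)+list(extra):
        u,v=wproj(s,st,P)
        if 0<=u<640 and 0<=v<480: cv2.circle(im,(int(round(u)),int(round(v))),2,(0,255,0),-1)
    cv2.imwrite(f"pics/{name}.png",im); return s,st
E
python3 - <<'E'
from h import *
p=fr(*TRAY,(0,-60)); env.move_ptp([p[0],p[1],330],[np.pi,0,TRAY[1]+np.pi/2]); look("w_tray")
p=fr(*CAR,(0,-60)); env.move_ptp([p[0],p[1],330],[np.pi,0,CAR[1]+np.pi/2]); look("w_car")
print(env.sense()["t"])
E
```

```text
6.5167
```

View pics/w_tray.png

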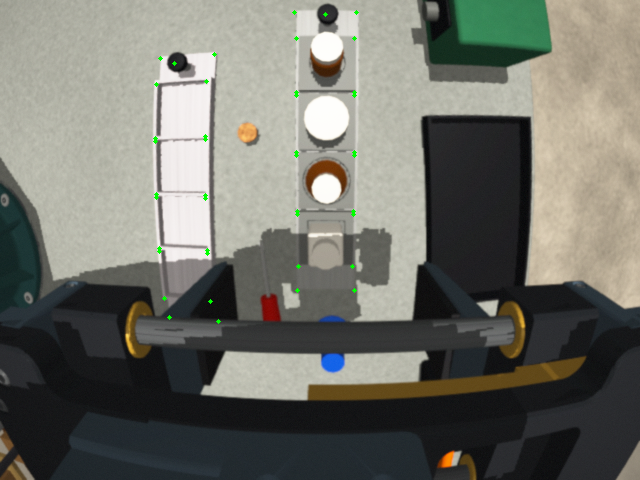

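View pics/w_car.png

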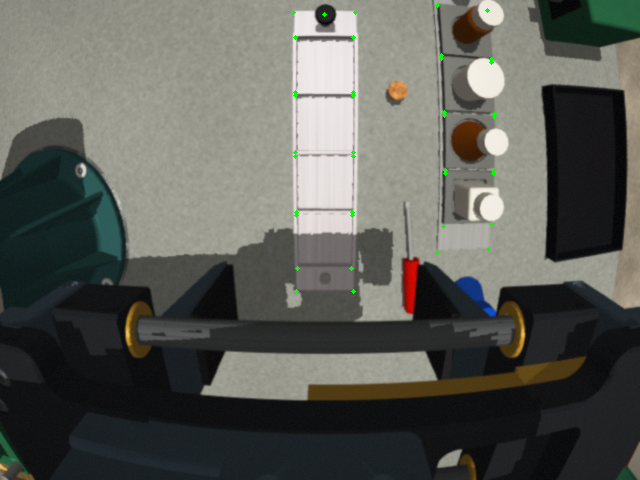

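The reprojected corners, nest edges and knobs fall on their features within about 2 px (roughly 2 mm). The order from the tray knob, tall, jar, flask, square, is confirmed. First transfer: tall bottle.

```bash
cat >> h.py <<'E'
G=dict(tall=(45,114,-114),jar=(52,38,-38),flask=(72,-38,38),square=(41,-114,114))
def O(f): return [np.pi,0,f[1]+np.pi/2]
def pick(n):
    g,y,_=G[n]; p=fr(*TRAY,(0,y)); z=10+g-5
    env.grip(1.0)
    env.move_ptp([*p,z+115],O(TRAY)); env.move_l([*p,z+50],200)
    hit=env.move_l([*p,z],70,force_limit=6)
    if hit: print("HIT on descent",env.sense()["position"]); return False
    env.grip(0.0,20)
    w=env.sense()["grip_width"]*91; print(n,"width",round(w,1))
    env.move_l([*p,z+15],40); env.move_l([*p,z+108],150)
    s=env.sense(); print("after lift width",round(s["grip_width"]*91,1),"t",s["t"]); return True
def place(n):
    g,_,y=G[n]; p=fr(*CAR,(0,y)); z=6+g-5
    a=env.sense()["position"]; h=a[2]
    env.move_l([*p,h],220,attitude=O(CAR))
    s=env.sense();print("over",np.round(s["position"],1),"width",round(s["grip_width"]*91,1))
    env.move_l([*p,z+10],120); env.dwell(.15)
    hit=env.move_l([*p,z-3],15,force_limit=4)
    s=env.sense(); print("down",hit,"z err",round(s["position"][2]-z,2),np.round(s["wrist_force"],1),"t",s["t"])
def release(n):
    p=env.sense()["position"].copy()
    env.grip(1.0); env.dwell(.2); env.move_l([p[0],p[1],p[2]+40],60); env.move_l([p[0],p[1],max(p[2]+90,170)],200)
    print("t",env.sense()["t"])
E
python3 - <<'E'
from h import *
if pick("tall"):
    s=env.snapshot("scene");cv2.imwrite("pics/tall_up.png",s["img"][:,:,::-1])
    place("tall")
E
```

```text
tall width 37.3
after lift width 37.2 t 11.5167
over [435.4 -58.  156.8] width 37.3
down True z err -0.16 [ 0.3 -0.6  1.5] t 15.0667
```

View pics/tall_up.png

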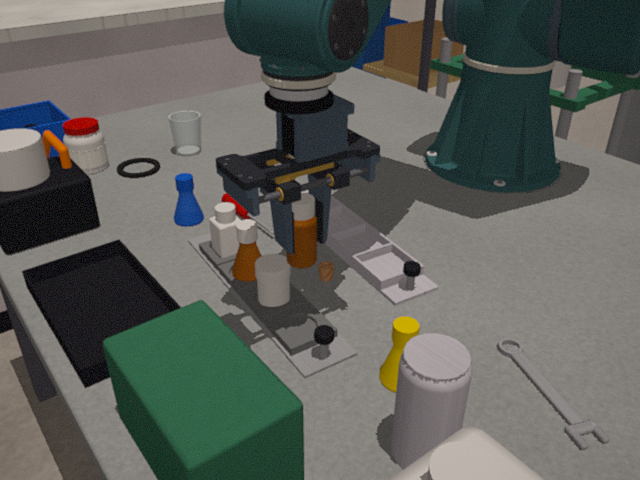

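The tall bottle is held upright (near pixel 300,235). It touched down at the expected height. I'll release it and continue with the jar.

Run:
```python
from h import *
release("tall")
if pick("jar"):
    s=env.snapshot("scene");cv2.imwrite("pics/jar_up.png",s["img"][:,:,::-1])
    place("jar")
```

```text
t 17.5833
jar width 49.2
after lift width 49.7 t 22.2333
over [445.   17.3 164. ] width 49.5
down True z err -0.15 [ 1.2 -1.1  2.8] t 25.2833
```

View pics/jar_up.png

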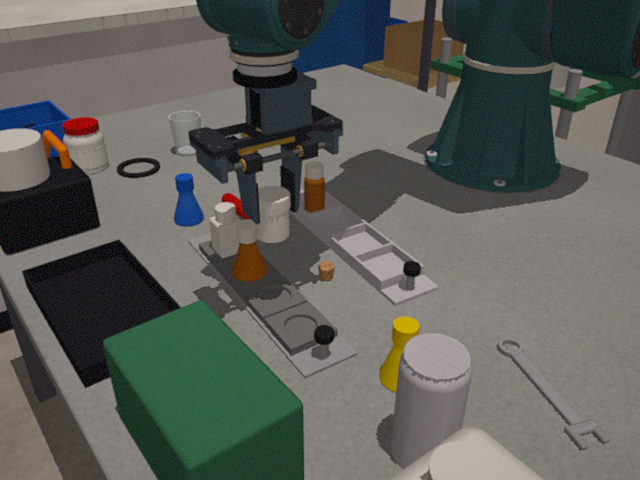

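The tall bottle stands upright in the far compartment (around 314,190) and the jar is held upright (270,215). Next is the flask.

Run:
```python
from h import *
release("jar")
if pick("flask"):
    s=env.snapshot("scene");cv2.imwrite("pics/flask_up.png",s["img"][:,:,::-1])
    place("flask")
```

```text
t 27.6167
flask width 30.6
after lift width 30.3 t 32.2417
over [454.1  92.5 184. ] width 30.7
down True z err -0.33 [ 1.4 -0.   4.7] t 35.125
```

View pics/flask_up.png

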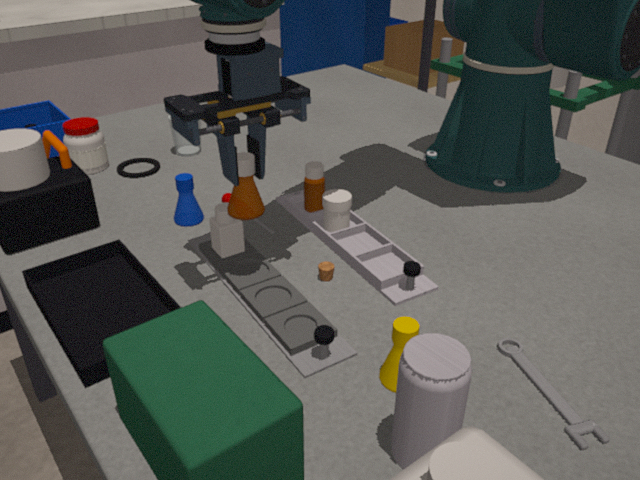

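The amber flask is held upright (245,195), and the bottle and jar are standing (314,190 and 337,210). Last is the square bottle.

Run:
```python
from h import *
release("flask")
if pick("square"):
    s=env.snapshot("scene");cv2.imwrite("pics/sq_up.png",s["img"][:,:,::-1])
    place("square")
```

```text
t 37.5917
square width 42.2
after lift width 41.9 t 42.125
over [462.5 167.6 152.8] width 41.5
down True z err -0.3 [0.3 0.7 0.8] t 45.3
```

View pics/sq_up.png

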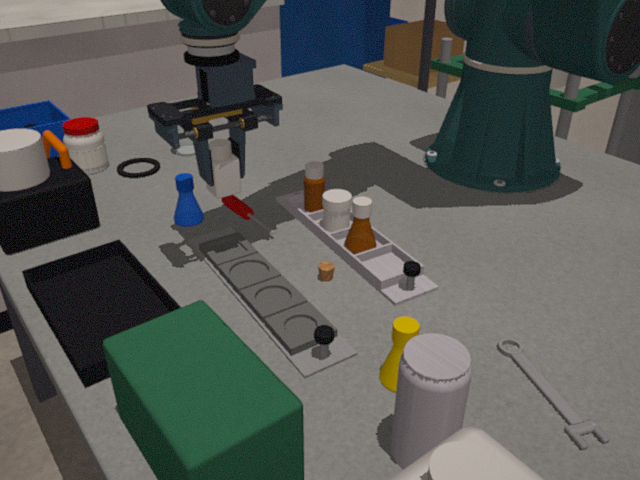

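Run:
```python
from h import *
release("square")
p=fr(*CAR,(0,-60)); env.move_l([*env.sense()["position"][:2],330],200); env.move_ptp([p[0],p[1],330],O(CAR))
pl=[]
for y in (114,38,-38,-114): pl.append((*fr(*CAR,(0,y)),{114:86,38:92,-38:68,-114:94}[y]))
look("final_w",pl)
# get out of the view
env.move_ptp([288,-637,300],[np.pi,0,.42])
s=env.snapshot("top");c=env.snapshot("scene")
cv2.imwrite("pics/final_top.png",cv2.resize(s["img"][160:350,180:430,::-1],None,fx=3.1,fy=3.1,interpolation=cv2.INTER_CUBIC))
cv2.imwrite("pics/final_scene.png",cv2.resize(c["img"][120:340,200:460,::-1],None,fx=2.7,fy=2.7,interpolation=cv2.INTER_CUBIC))
th=CAR[1];R=np.array([[np.cos(th),-np.sin(th)],[np.sin(th),np.cos(th)]])
for sn,q in (("top",s),("scene",c)):
  for o in ("tall_bottle","squat_jar","cone_flask","square_bottle"):
    print(sn,o,[(np.round(R.T@(back(q,d["xy"],6)[:2]-CAR[0]),0).tolist(),round(d["p"],2)) for d in env.place_of(o,q)][:3])
print(env.sense()["t"])
```

```text
t 47.7833
top tall_bottle [([2.0, -115.0], 0.88)]
top squat_jar [([1.0, -41.0], 0.83)]
top cone_flask [([0.0, 39.0], 0.79), ([209.0, -214.0], 0.72), ([126.0, 314.0], 0.71)]
top square_bottle [([5.0, 104.0], 0.72)]
scene tall_bottle [([4.0, -120.0], 0.74), ([3.0, 40.0], 0.43)]
scene squat_jar [([-3.0, -45.0], 0.91)]
scene cone_flask [([214.0, -202.0], 0.85), ([128.0, 315.0], 0.62), ([0.0, 40.0], 0.59)]
scene square_bottle [([-4.0, 114.0], 0.92)]
52.3417
```

View pics/final_w.png

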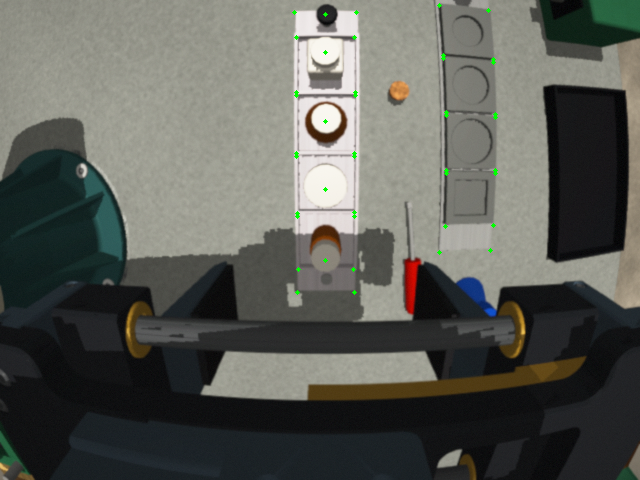

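View pics/final_top.png

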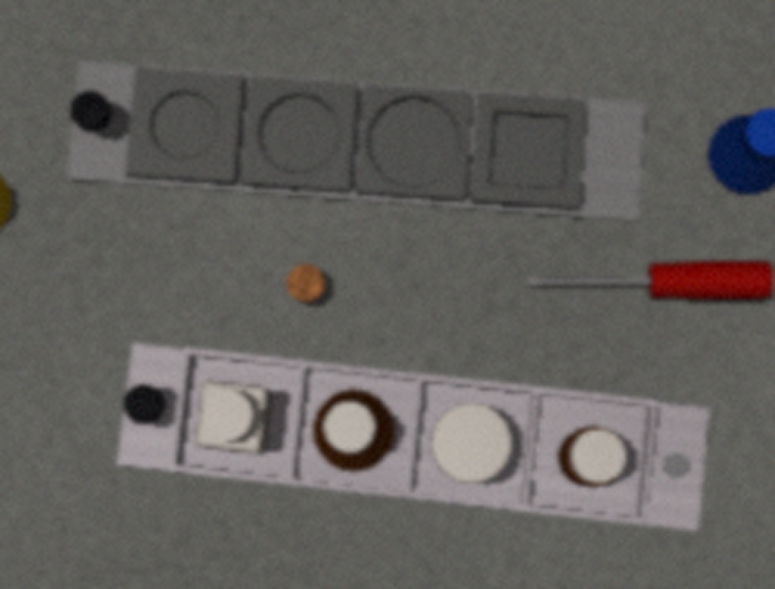

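View pics/final_scene.png

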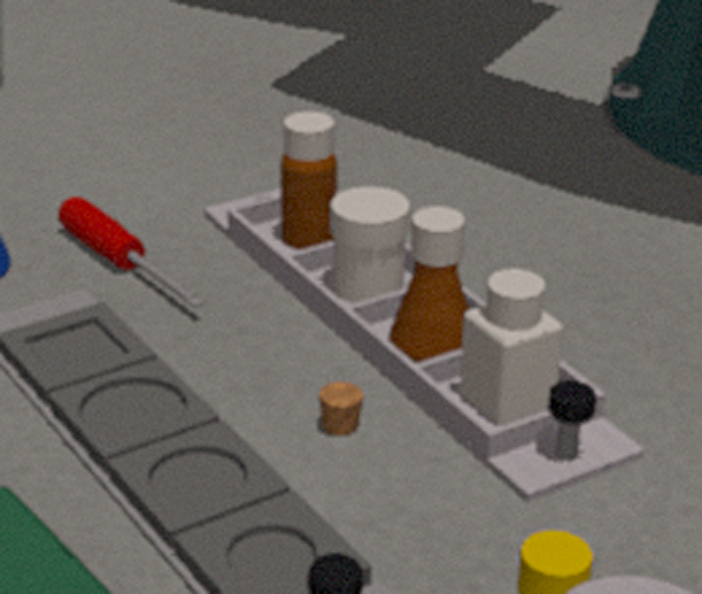

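All four stand upright and centred in the carrier: square (230,415), flask (350,428), jar (473,442) and tall (598,455) in the top zoom. In the wrist view the predicted cap centres land within about 5 px. Handing in.

```bash
python3 -c "
from rig import env
print(env.close_job())"
```

```text
the job is handed in; nothing more can be done
None
```

I moved all four containers into the carrier in reverse order and handed the job in at about 52 s of the 104 s allowed. From the carrier's knob they now stand square bottle, flask, jar, tall bottle. From the tray's knob they had stood tall, jar, flask, square. The hand-in reports no verdict.

- **Touchdown:** each container met the floor within 0.4 mm of the expected height, and no grip slipped while lifting or carrying.
- **Final pictures:** the top, scene and wrist views show all four upright, one per compartment and clear of the walls, with the arm moved away.
- **Network positions:** these put three containers within 7 mm of their compartment centres in both views. For the square bottle the top view said about 10 mm off along the row, while the scene view and the wrist picture show it nearly centred. All readings are inside the 20 mm limit.
- **Disagreement:** the networks' nest positions gave a tray yaw of -0.114 rad, while the tray corners gave -0.077 rad. I used the corners, which the knob and the wrist overlay confirmed.

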